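Lock the sprung chain-tensioner arm down with its keeper bar

TASK

Lock the chain-tensioner jig for fitting a chain: push the sprung arm with the jockey wheel down until it is level, and trap it there with the loose steel keeper bar, lying across the top of the arm, centred, tucked up behind the lips of both hooks, grip tab upright. Let go, so that the bar alone holds the arm down against its spring, and leave the other things on the bench where they are.

Things in the scene. Friction and masses are not known exactly. Their poses are not given: they have to be found in the camera images.
- jig: Chain-tensioner jig, fixed to the bench: dark steel base 175 (x) x 125 (y) x 12 mm, hinge cheeks (up to z 110) at its far +x end, two steel hooks in the middle. Origin on the bench, z up; base from x = -50 to 125; -x end roughly toward the robot. The hooks stand at |y| = 35 to 55 and open toward -x: post x = 18 to 34; roof x = -16 to 34, z = 105 to 117; see lips.
- lips (a point): Midway between the hooks' lips, at jig (-12, 0, 99) mm, level with their lower edges; axes as the jig's. A lip hangs 6 mm down at each roof's -x edge, jig x = -16 to -8. Behind it the pocket is 26 mm long (x = -8 to 18). The bar gets in only from -x: under the lips, with the arm pressed below level, then up behind them.
- hinge (a point): Hinge axis of the sprung arm, at jig (90, 0, 87) mm; the axis lies along the jig's y. (A tall wheel truing stand, not part of the job, stands on the bench to the right, at world y below about -0.15 m; its wheel overhangs toward the robot to about x = 0.33 m, so keep the arm drawn in when passing it.)
- seat (a point): Where the keeper bar's origin belongs when locked: midway between the hooks, at jig (5, 0, 93) mm, axes as the jig's; 85 mm from the hinge axis, at the height of the level arm's top face, 12 mm under the roofs.
- tension_arm (a joint): Angle of the sprung arm: 0 = at rest, raised 0.55 rad above level; grows as it is pushed down; 0.55 = level (locked); stop at 0.77. The spring always lifts it, at level with about 9 N at the seat. An aluminium bar 28 wide, 12 thick, 175 mm long, from the hinge between the hooks toward jig -x.
- tip_of_arm (a point): Middle of the free end of the arm's top face, 175 mm from the hinge; moves with the arm (about 184 mm above the bench at rest, 93 mm when level). A black jockey wheel about 50 mm across hangs below it, reaches 188 mm from the hinge and stays below the arm's top face.
- keeper: Loose steel keeper bar, 0.16 kg: a flat crossbar 20 (x) x 140 (y) x 12 mm (z) with an upright grip tab in the middle of its top, 12 (x) x 40 (y) mm, from z = 12 to 57 mm. Origin at the centre of the underside, z up. It stands on the bench with the tab up, to the left of the jig; it is the same either way round (half turn about z).
- lid_tin: Bystander: small round tin 57 mm across, 24 mm high, near the bench's front edge; origin under its centre.
- tape_roll: Bystander: roll of masking tape lying flat, 86 mm across, 19 mm high, beyond the keeper; origin under its centre.
- hex_key: Bystander: L-shaped hex key 37 x 93 x 7 mm, lying near the bench's front edge; origin under its middle.
Mind the look-alikes: they are no part of the job. What is shaped like the keeper but red is not meant.

How it is judged:
By the outcome, as a careful person would: the job done as asked, in the order asked, and still so for the second after the job is handed in, with the robot touching nothing.
It also fails if it takes over 50 s, if anything falls off the work surface, if the arm or the gripper's body presses on something with over 40 N, if the wrist force passes 120 N, or if a joint passes its speed limit or range.

ROBOT

A 6-joint arm with a two-finger parallel gripper is mounted at the origin on a cart in front of the work surface, level with it; the furniture and walls round the work are solid. World frame = base frame: x ahead of the robot, y to its left, z up, the work surface at z = 0. Lengths are in m, angles in rad, forces in N, time in s.
With the tool pointing down it reaches from about 0.35 to 0.775 m from the base axis. Payload 7.3 kg.
Tool frame: the origin (TCP) lies at the centre of the arm's flange, where the gripper is bolted on; the fingertips stand 178 mm ahead of it and the grasp point (between the pads) lies 159 mm ahead of it; z points along the fingers, y is the line along which they close (so a half turn about z gives the same grasp; the last joint's range is limited). The gripper opens to 92 mm and grips with 3 to 60 N. Pads are 19 mm wide; open, the fingers measure 130 mm over their backs; the gripper's body (75 mm by 190 mm) begins 47 mm behind the grasp point.
Start: joints at [-1.312, 0.342, 1.524, -0, 1.275, -0.146], TCP at [0.207, -0.483, 0.405] pointing down, gripper open.
Joint ranges: [-2.53, 2.53], [-0.77, 2.02], [0.04, 2.7], [-1, 4.14], [0.28, 2.66], [-3.11, 3.11]. Speed limits (rad/s): [2.57, 2.57, 3.14, 3.14, 3.14, 3.14].

INTERFACE

Orientations are given as [roll, pitch, yaw] about the fixed x, y, z axes, in that order (R = Rz(yaw) Ry(pitch) Rx(roll)).
In Python, from cell import telemetry, vision, ticket gives the robot as it stands.
- The arm moves only by the shell command python3 -m crank 'ROWS' [FORCE]. ROWS is JSON, a list of rows, each a list of 5 numbers: the gripper command: -1 is shut, 1 is fully open, values between are in proportion, then the shift along the tool's x, y, z in mm, then the turn about the tool's z in rad. In form: [[fingers, dx, dy, dz, roll], ...]. A call has 1 to 12 rows; each row is the pose to reach, as a shift and turn from the pose commanded when the call began, along the tool's axes at that moment; what a row does not reach only later rows make up. A row lasts 1/12 s, in which the tool goes at most 41.7 mm and 7.16 degrees, less where a joint would pass 70% of its speed; a pose out of reach is approached as far as the arm can. A call with a gripper value outside its range is refused whole. The fingers move at their own pace and stop on an object; FORCE is the grip in N (left out, the last holds). Time passes only in rows, so rows that repeat a pose let the fingers close. It gives the time, the measured TCP pose, the force, the opening and the grip force at its end, in the units of the state.
- telemetry.observe(): the state, without advancing time (a new reading comes with each control period).
- vision.read_camera(name): name is "scene" or "top" or "wrist"; returns (picture, depth): 480x640x3 uint8, red, green, blue; 480x640 float32, m along the optical axis (not along the pixel's ray), 0 where there is no reading.
- vision.get_calibration(name): a dict with "camera_matrix" (3x3 intrinsics, pixels), "dist" ([k1, k2, p1, p2, k3] as OpenCV has them; the pictures are not rectified), "rvec" (rotation vector, rad) and "tvec" (3), from world to camera coordinates, as OpenCV has them. Camera axes: x right, y down, z forward; pixel columns grow to the right and rows downward; lengths in m; the calibration is good to about 2 mm. A picture is of the moment at which its call begins: read the wrist's pose just before it. get_calibration takes no time and is no camera call; for the wrist camera it gives the pose at the moment of the call.
- ticket.hand_in(): hands the job in; it is judged then, once.
The state is a dict: "time": time; "qpos": joint angles; "qvel": joint speeds; "joint_efforts": joint torques, N m; "tool_pos": TCP position; "tool_rot": TCP orientation; "contact_force": force on the tool from outside, world axes, zero at the start; "torque": the same for the moment, N m; "opening": finger opening in m; "grip_force": force on a finger pad.
Only numpy, scipy, OpenCV 4.12 (cv2) and the standard library are available. Lean on these libraries where they do the work, as an engineer would, in place of code of your own. Each camera call takes 0.05 s, during which the arm holds its last target. There are 200 camera calls.

## Working session

There is one attempt and no reset: what is moved stays moved. The work goes in short steps, Python scripts to look and compute and a shell command to move; the robot and the scene stay as the last step left them, time stands still between calls to the robot, and variables do not carry over. Pictures are saved under pics/ and viewed, at most 10 in all, crops included, and the job is handed in when it is done.

```bash
mkdir -p pics; ls; python3 - <<'E'
from cell import telemetry, vision
import cv2, numpy as np
print(telemetry.observe())
ims=[]
for n in("scene","top"):
    p,d=vision.read_camera(n); np.savez(f"{n}.npz",p=p,d=d); c=vision.get_calibration(n); print(n,c)
    cv2.imwrite(f"pics/{n}1.png",p[:,:,::-1])
E
```

```text
pics
{'time': 0.0, 'qpos': array([-1.31201529e+00,  3.42702326e-01,  1.52502943e+00,  9.04697721e-06,
        1.27539336e+00, -1.46006594e-01]), 'qvel': array([ 2.83561622e-04, -2.98365308e-04,  1.30250156e-03,  4.00213361e-05,
       -9.77933805e-04,  6.41447753e-04]), 'joint_efforts': array([-2.71309573e-04, -4.31241453e+01, -2.44221890e+01,  7.17856502e-02,
        5.59134583e-02, -1.18018629e-04]), 'tool_pos': array([ 0.20673912, -0.48242631,  0.40405101]), 'tool_rot': array([-3.14007776e+00, -2.31513504e-04,  4.04784818e-01]), 'contact_force': array([ 0.25709543, -0.42564904,  0.01329211]), 'torque': array([-0.00798113, -0.00955226,  0.04572131]), 'grip_force': 0.0, 'opening': 0.09191691553852406}
scene {'camera_matrix': array([[473.65615509,   0.        , 321.11608041],
       [  0.        , 473.65615509, 232.80550516],
       [  0.        ,   0.        ,   1.        ]]), 'dist': array([-0.12923356,  0.        ,  0.        ,  0.        ,  0.        ]), 'rvec': array([ 1.09161571, -2.28424382,  1.10555792]), 'tvec': array([0.49446994, 0.26591917, 1.00464312])}
top {'camera_matrix': array([[523.30751818,   0.        , 328.43667536],
       [  0.        , 523.30751818, 239.66229695],
       [  0.        ,   0.        ,   1.        ]]), 'dist': array([-0.09915152,  0.        ,  0.        ,  0.        ,  0.        ]), 'rvec': array([ 2.17912924, -2.17974016,  0.10477496]), 'tvec': array([0.17851116, 0.54200206, 1.1026095 ])}
```

View pics/scene1.png

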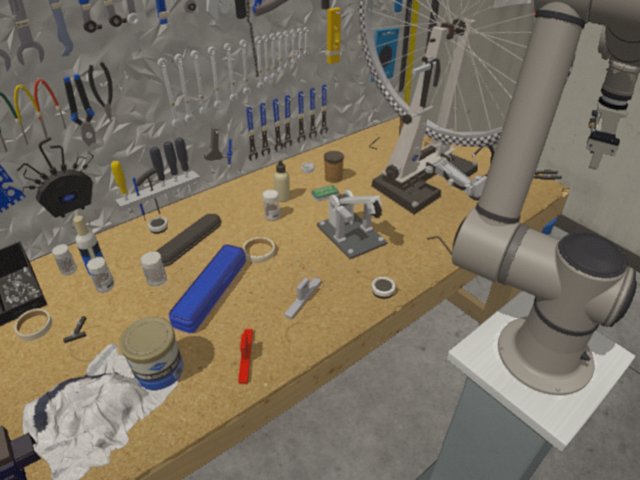

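View pics/top1.png

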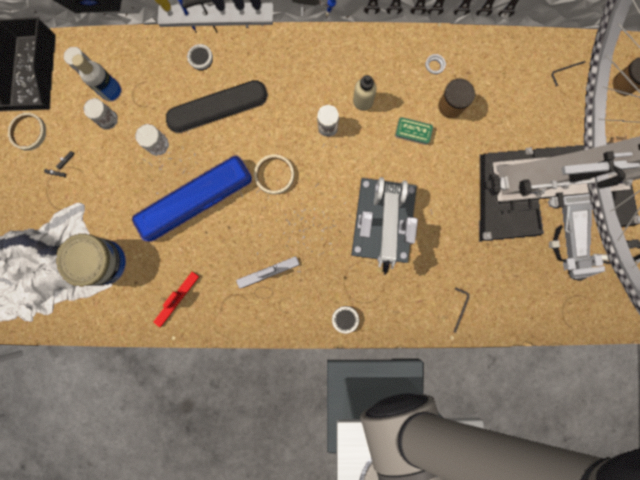

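The top view shows the jig base near (385,220), keeper at (268,272), red decoy at (177,298), tin (345,320), hex key (460,310) and tape (275,174).

```bash
cat > h.py <<'E'
import numpy as np, cv2
from cell import telemetry, vision
def ray(cal,px,z):
    K,d=cal["camera_matrix"],cal["dist"]; R=cv2.Rodrigues(np.array(cal["rvec"]))[0]; t=np.array(cal["tvec"])
    u=cv2.undistortPoints(np.array(px,float).reshape(-1,1,2),K,d).reshape(-1,2)
    v=np.c_[u,np.ones(len(u))]@R; c=-R.T@t
    z=np.broadcast_to(z,len(u))
    return c+v*((z-c[2])/v[:,2])[:,None]
def blob(m):
    m=cv2.morphologyEx(m.astype(np.uint8)*255,cv2.MORPH_OPEN,np.ones((3,3)))
    return max(cv2.findContours(m,cv2.RETR_EXTERNAL,cv2.CHAIN_APPROX_NONE)[0],key=cv2.contourArea)
def rect(cal,c,z):
    P=(ray(cal,c.reshape(-1,2),z)[:,:2]*1000).astype(np.float32); return P,cv2.minAreaRect(P)
def delta(x,y,z,yaw=None):
    "tool-frame mm shift to put TCP at world (m)"
    s=telemetry.observe(); R=cv2.Rodrigues(np.zeros(3))[0]
    from scipy.spatial.transform import Rotation as Q
    R=Q.from_euler('xyz',s["tool_rot"]).as_matrix()
    r=(R.T@(np.array([x,y,z])-s["tool_pos"])*1000).round(1)
    return r
E
python3 - <<'E'
from h import *
f=np.load("top.npz");p,d=f["p"],f["d"];cal=vision.get_calibration("top")
hsv=cv2.cvtColor(p,cv2.COLOR_RGB2HSV)
def roi(m,x0,x1,y0,y1):
    o=np.zeros_like(m);o[y0:y1,x0:x1]=m[y0:y1,x0:x1];return o
m=roi((hsv[...,1]<70)&(hsv[...,2]>90),225,310,245,300)
c=blob(m);P,r=rect(cal,c,.012);print("keeper",r,cv2.boundingRect(c))
m=roi((hsv[...,1]<90),330,440,165,270)
m=roi((hsv[...,1]<90),345,425,176,265)
c=blob(m);print(cv2.boundingRect(c),[ (x.tolist(),ray(cal,x,.012)[0][:2]*1000) for x in cv2.boxPoints(cv2.minAreaRect(c))])
# crop of the jig upscaled
cv2.imwrite("pics/crop1.png",cv2.resize(p[160:300,220:440][:,:,::-1],None,fx=3.6,fy=3.6,interpolation=cv2.INTER_CUBIC))
for z,px in ((0.024,(345,320)),(0,(460,310)),(.019,(275,174))):print(ray(cal,px,z))
E
```

```text
keeper ((472.8159484863281, 310.1701354980469), (21.394590377807617, 141.75567626953125), 21.665491104125977) (237, 257, 62, 31)
(351, 177, 67, 88) [([349.8995361328125, 260.2532958984375], array([498.26521613, 131.78154022])), ([361.37548828125, 174.18341064453125], array([687.93103319, 105.60329136])), ([423.14404296875, 182.419189453125], array([669.97190135, -30.92073564])), ([411.6680908203125, 268.48907470703125], array([480.22669219,  -2.44578962]))]
[[0.37042407 0.14323067 0.024     ]]
[[ 0.38932738 -0.11017544  0.        ]]
[[0.68673218 0.29520554 0.019     ]]
```

View pics/crop1.png

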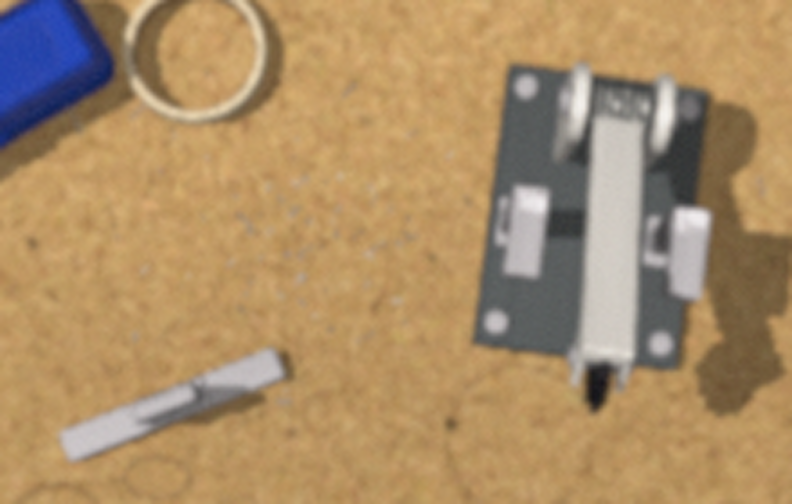

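Crop shows base corners at (513,66),(707,93),(474,343),(680,368); roofs left (518,186)-(503,274), right (710,211)-(672,295).

```bash
python3 - <<'E'
from h import *
cal=vision.get_calibration("top")
px=lambda L:np.array(L)/3.6+[220,160]
jig=[(125,62.5),(125,-62.5),(-50,62.5),(-50,-62.5)]
W=ray(cal,px([(513,66),(707,93),(474,343),(680,368)]),.0120)[:,:2]*1000
W2=ray(cal,px([(518,186),(549,188),(503,274),(540,276),(671,208),(710,211),(672,295),(700,298)]),.117)[:,:2]*1000
j2=[(34,55),(34,35),(-16,55),(-16,35),(34,-35),(34,-55),(-16,-35),(-16,-55)]
def fit(J,W):
    J=np.array(J,float);a=J-J.mean(0);b=W-W.mean(0);th=np.arctan2((a[:,0]*b[:,1]-a[:,1]*b[:,0]).sum(),(a*b).sum())
    R=np.array([[np.cos(th),-np.sin(th)],[np.sin(th),np.cos(th)]]);t=W.mean(0)-R@J.mean(0);print(th,t,(J@R.T+t-W).round(1).tolist())
fit(jig,W);fit(j2,W2);fit(jig+j2,np.r_[W,W2])
for w in ((.22,-.33,.405),(.30,-.18,.405),(.37,.0,.405),(.473,.31,.405)):print(delta(*w))
E
```

```text
-0.12915910115650414 [548.76227324  59.53010614] [[2.1, 2.2], [2.4, -2.8], [-1.8, 0.0], [-2.7, 0.5]]
-0.12677521017616147 [549.59425297  60.4144063 ] [[0.8, 2.0], [-0.7, -0.7], [-0.1, -0.3], [-1.5, 0.2], [1.5, -2.8], [0.6, -1.0], [0.1, 3.4], [-0.8, -1.0]]
-0.12951623077766883 [549.3196039   60.14037769] [[2.7, 2.8], [3.0, -2.2], [-1.3, 0.7], [-2.2, 1.2], [0.6, 1.6], [-0.8, -1.1], [-0.2, -0.5], [-1.7, -0.0], [1.1, -3.1], [0.2, -1.3], [-0.3, 3.2], [-1.2, -1.2]]
[  72.2 -134.9   -0.7]
[ 204.8 -241.3   -0.5]
[ 3.401e+02 -3.791e+02 -3.000e-01]
[ 5.569e+02 -6.235e+02  1.000e-01]
```

```bash
python3 -m crank '[[1,18,-34,0,0.1],[1,36,-68,0,0.2],[1,54,-101,0,0.3],[1,72,-135,0,0.4],[1,95,-153,0,0.4],[1,118,-171,0,0.4],[1,142,-189,0,0.4],[1,165,-208,0,0.4],[1,188,-227,0,0.4],[1,188,-227,0,0.4]]'; python3 -c "
from h import *
for w in ((.36,.0,.405),(.473,.31,.405)):print(delta(*w))
print(telemetry.observe()['qpos'])"
```

```text
time: 0.93
tool_pos: [0.2911, -0.1962, 0.4045]
tool_rot: [-3.14, -0.0, 0.009]
contact_force: [-0.7, -0.1, 0.4]
opening: 0.0916
grip_force: 0.0
[ 7.060e+01 -1.956e+02 -1.000e-01]
[ 186.3 -504.6    0.6]
[-8.13157137e-01  1.53598575e-02  1.93679895e+00  1.70301976e-03
  1.19082017e+00  7.48355867e-01]
```

```bash
python3 -m crank '[[1,14,-39,0,0],[1,28,-78,0,-0.1],[1,42,-117,0,-0.2],[1,56,-156,0,-0.32],[1,70,-195,0,-0.44],[1,84,-234,0,-0.56],[1,98,-273,0,-0.68],[1,112,-312,0,-0.8],[1,127,-351,0,-0.92],[1,141,-390,0,-1.04],[1,156,-429,0,-1.16],[1,170,-465,0,-1.28]]'; python3 -c "
from h import *
print(delta(.453,.30,.405)); print(telemetry.observe()['qpos'])"
```

```text
time: 1.93
tool_pos: [0.4584, 0.2682, 0.4042]
tool_rot: [-3.141, 0.0, 1.291]
contact_force: [0.4, -1.5, 0.2]
opening: 0.0918
grip_force: 0.0
[ 29.1 -13.9  -0.8]
[ 3.85011304e-01  3.53633599e-01  1.50822282e+00 -1.90265325e-04
  1.28021723e+00  6.64479825e-01]
```

```bash
python3 -m crank '[[1,20,1,15,-0.12],[1,44,3,30,-0.24],[1,44,3,45,-0.36],[1,44,3,60,-0.48],[1,44,3,60,-0.6],[1,44,3,60,-0.66],[1,44,3,60,-0.66],[1,44,3,60,-0.66]]'; python3 - <<'E'
from h import *
cal=vision.get_calibration("wrist");p,d=vision.read_camera("wrist");np.savez("w.npz",p=p,d=d)
print(telemetry.observe()['tool_pos'],telemetry.observe()['tool_rot'])
cv2.imwrite("pics/w1.png",p[:,:,::-1])
hsv=cv2.cvtColor(p,cv2.COLOR_RGB2HSV)
c=blob((hsv[...,1]<60)&(hsv[...,2]>90)); print(cv2.boundingRect(c),cv2.minAreaRect(c)); print(rect(cal,c,.012)[1])
E
```

```text
time: 2.6
tool_pos: [0.4734, 0.3071, 0.3444]
tool_rot: [-3.141, 0.0, 1.942]
contact_force: [0.4, -0.6, -0.6]
opening: 0.0919
grip_force: 0.0
[0.47345311 0.30708864 0.34458481] [-3.14149179e+00  2.01835967e-04  1.94236688e+00]
(304, 115, 27, 102) ((317.0, 165.5), (101.0, 26.0), 90.0)
((459.59375, 340.7076416015625), (18.56471061706543, 74.09999084472656), 21.831783294677734)
```

View pics/w1.png

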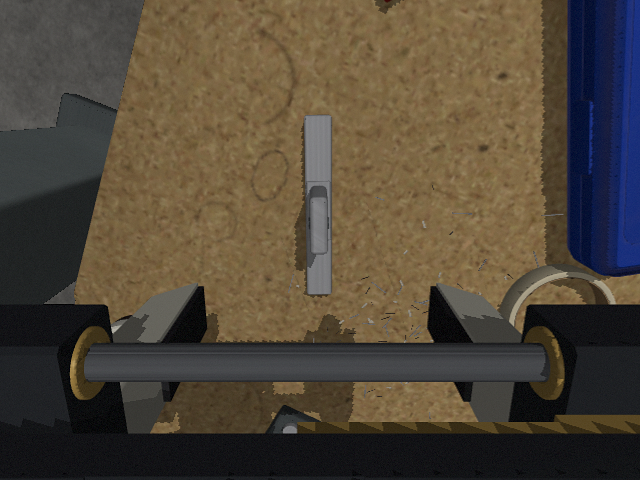

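The bar runs from (318,115) to (318,295), parallel to the image columns, tab at (319,220), between the fingers' column span.

```bash
python3 - <<'E'
from h import *
cal=vision.get_calibration("wrist")
w=ray(cal,[(318,115),(318,295),(317.7,205)],.012);t=ray(cal,[(319,187),(319,253)],.057)
print(w,t); c=w[2]
print(delta(c[0],c[1],.202),telemetry.observe()['tool_rot'])
E
```

```text
[[0.44664801 0.37539193 0.012     ]
 [0.4975187  0.24525808 0.012     ]
 [0.47025478 0.31438021 0.012     ]] [[0.46292085 0.33517405 0.057     ]
 [0.47920442 0.29360315 0.057     ]]
[  8.   -0.3 142.6] [-3.14149179e+00  2.01835967e-04  1.94236688e+00]
```

```bash
python3 -m crank '[[0.3,4,0,30,-0.01],[0.3,4,0,65,-0.01],[0,4,0,100,-0.01],[0,4,0,125,-0.01],[0,4,0,140,-0.01],[0,4,0,145,-0.01],[0,4,0,145,-0.01],[-1,4,0,145,-0.01],[-1,4,0,145,-0.01],[-1,4,0,145,-0.01],[-1,4,0,145,-0.01],[-1,4,0,145,-0.01]]' 50;  python3 -m crank '[[-1,0,0,0,0],[-1,0,0,0,0],[-1,0,0,0,0],[-1,0,0,0,0],[-1,0,0,-20,0],[-1,0,0,-60,0],[-1,0,0,-100,0],[-1,0,0,-140,0],[-1,0,0,-180,0],[-1,0,0,-200,0],[-1,0,0,-200,0]]'
```

```text
time: 3.65
tool_pos: [0.472, 0.3111, 0.2005]
tool_rot: [3.14, 0.0, 1.955]
contact_force: [-0.1, 0.3, -0.5]
opening: 0.0175
grip_force: 0.0
time: 4.57
tool_pos: [0.4722, 0.3113, 0.4048]
tool_rot: [3.132, -0.001, 1.955]
contact_force: [-0.2, 0.6, -0.4]
opening: 0.0114
grip_force: 50.0
```

```bash
python3 -m crank '[[-1,-30,-8,0,0.05],[-1,-65,-16,0,0.1],[-1,-100,-25,0,0.2],[-1,-135,-33,0,0.3],[-1,-170,-42,0,0.4],[-1,-205,-51,0,0.45],[-1,-230,-57,0,0.51],[-1,-241,-59,0,0.51],[-1,-241,-59,0,0.51],[-1,-241,-59,0,0.51],[-1,-241,-59,0,0.51]]'; python3 - <<'E'
from h import *
cal=vision.get_calibration("wrist");p,d=vision.read_camera("wrist");np.savez("w.npz",p=p,d=d)
print(telemetry.observe()['tool_pos'],telemetry.observe()['tool_rot'])
cv2.imwrite("pics/w2.png",p[:,:,::-1])
p,d=vision.read_camera("top");np.savez("t2.npz",p=p,d=d)
E
```

```text
time: 5.48
tool_pos: [0.5072, 0.0665, 0.3989]
tool_rot: [-3.14, -0.0, 1.446]
contact_force: [-0.5, 0.7, -1.4]
opening: 0.0116
grip_force: 50.0
[0.50713632 0.06669341 0.39913195] [-3.14039405e+00 -2.59027172e-04  1.44691367e+00]
```

View pics/w2.png

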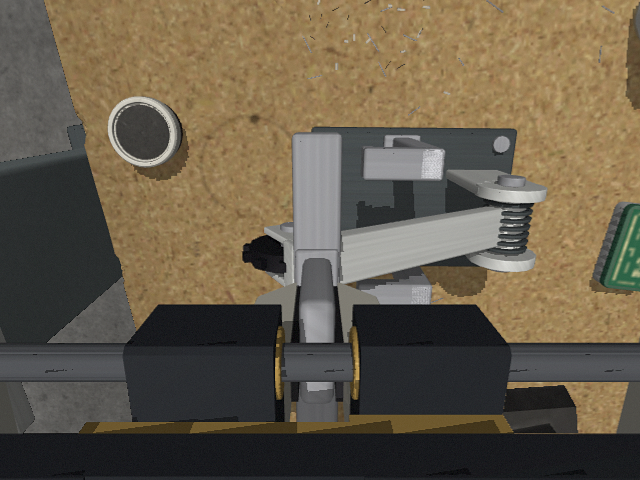

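The bar hangs at columns 293–340, the far hook roof spans (363,150)–(444,180), the base corner is at (516,128); everything is parallel.

```bash
python3 - <<'E'
from h import *
cal=vision.get_calibration("wrist")
f=np.load("w.npz");d=f["d"]
th=-.128;R=np.array([[np.cos(th),-np.sin(th)],[np.sin(th),np.cos(th)]])
J=lambda px,z:((ray(cal,px,z)[:,:2]*1000-[549.3,60.1])@R).round(1).tolist()
print("base corner (125,62.5)",J([(516,128),(330,128)],.012))
print("roof -x edge(-16,35..55) / +x?",J([(363,148),(363,179),(420,150),(443,150),(443,179)],.117))
print("right roof",J([(361,285),(431,285)],.117))
print("tcp",(np.array(telemetry.observe()['tool_pos'][:2])*1000-[549.3,60.1])@R)
# colour mask for base outline
p=f["p"];hsv=cv2.cvtColor(p,cv2.COLOR_RGB2HSV)
g=cv2.cvtColor(p,cv2.COLOR_RGB2GRAY)
print(g[165,352:372].tolist(),g[165,410:452].tolist()); print(g[140:190,400].tolist()); print(d[[160,165],[400,435]])
# bar in camera
print(g[200,284:348].tolist())
print("bar edges",J([(293,200),(340,200)],.2118), "bar end",J([(293,134),(340,134)],.2118))
E
```

```text
base corner (125,62.5) [[123.5, 63.4], [-33.1, 62.7]]
roof -x edge(-16,35..55) / +x? [[-15.9, 55.9], [-15.2, 36.9], [18.9, 54.9], [33.0, 54.9], [34.6, 37.1]]
right roof [[-14.0, -34.6], [33.1, -34.4]]
tcp [-42.64987121   1.21225865]
[72, 74, 72, 74, 73, 74, 73, 75, 69, 70, 64, 73, 128, 141, 149, 154, 155, 156, 153, 154] [153, 154, 154, 153, 155, 154, 153, 154, 154, 154, 152, 151, 176, 180, 178, 194, 185, 196, 199, 196, 196, 213, 215, 202, 186, 208, 204, 186, 209, 205, 189, 173, 144, 112, 79, 72, 70, 71, 72, 69, 70, 70]
[88, 85, 74, 65, 66, 60, 65, 85, 105, 143, 144, 147, 147, 149, 147, 148, 149, 149, 149, 147, 146, 150, 150, 154, 155, 151, 153, 152, 150, 151, 156, 153, 152, 153, 151, 153, 150, 149, 136, 112, 71, 41, 40, 48, 44, 46, 47, 44, 48, 47]
[0.25880754 0.25987726]
[134, 140, 136, 126, 120, 121, 124, 128, 100, 114, 135, 144, 152, 161, 161, 158, 156, 154, 152, 156, 153, 157, 157, 159, 158, 158, 158, 155, 154, 153, 154, 154, 157, 160, 157, 157, 152, 153, 153, 152, 154, 157, 158, 157, 156, 155, 152, 151, 152, 150, 149, 152, 157, 148, 135, 125, 101, 71, 73, 74, 73, 73, 77, 75]
bar edges [[-53.6, 43.8], [-34.6, 43.9]] bar end [[-53.3, 69.8], [-35.1, 69.9]]
```

```bash
python3 -m crank '[[-1,0,0,15,0],[-1,0,0,27,0],[-1,0,0,39,0],[-1,0,0,51,0],[-1,0,0,63,0],[-1,0,0,75,0],[-1,0,0,87,0],[-1,0,0,99,0],[-1,0,0,109,0],[-1,0,0,119,0],[-1,0,0,120,0],[-1,0,0,120,0]]' 60; python3 - <<'E'
from h import *
cal=vision.get_calibration("wrist");p,d=vision.read_camera("wrist")
cv2.imwrite("pics/w3.png",p[:,:,::-1])
p,d=vision.read_camera("scene");cv2.imwrite("pics/s3.png",cv2.resize(p[170:270,290:420,::-1],None,fx=5,fy=5,interpolation=cv2.INTER_CUBIC))
E
```

```text
time: 6.58
tool_pos: [0.5072, 0.0661, 0.2795]
tool_rot: [-3.141, -0.0, 1.445]
contact_force: [-2.6, 2.8, 4.2]
opening: 0.0121
grip_force: 60.0
```

View pics/w3.png

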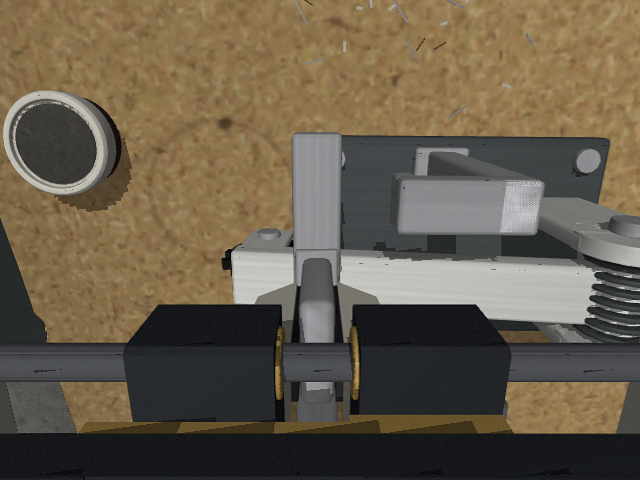

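View pics/s3.png

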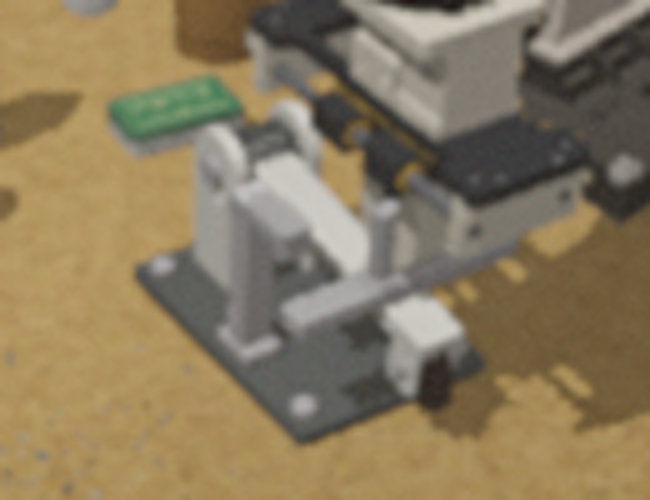

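Wrist view: bar still at columns 293–340 (no slip), arm pressed to about level below it, roof edge at column 392; the scene crop shows the bar lower than the roofs, in front of the hooks.

```bash
python3 -m crank '[[-1,0,6,-1,0],[-1,0,12,-2,0],[-1,0,18,-2,0],[-1,0,24,-2,0],[-1,0,30,-2,0],[-1,0,36,-2,0],[-1,0,42,-2,0],[-1,0,46,-2,0],[-1,0,46,-2,0],[-1,0,46,-2,0]]';python3 - <<'E'
from h import *
cal=vision.get_calibration("wrist");p,d=vision.read_camera("wrist");np.savez("w4.npz",p=p,d=d)
cv2.imwrite("pics/w4.png",p[:,:,::-1]);print(telemetry.observe()['contact_force'])
E
```

```text
time: 7.52
tool_pos: [0.5538, 0.0593, 0.2828]
tool_rot: [3.139, 0.0, 1.445]
contact_force: [-3.8, 0.6, 8.9]
opening: 0.0117
grip_force: 60.0
[-4.03653912  0.42452958  8.2848389 ]
```

View pics/w4.png

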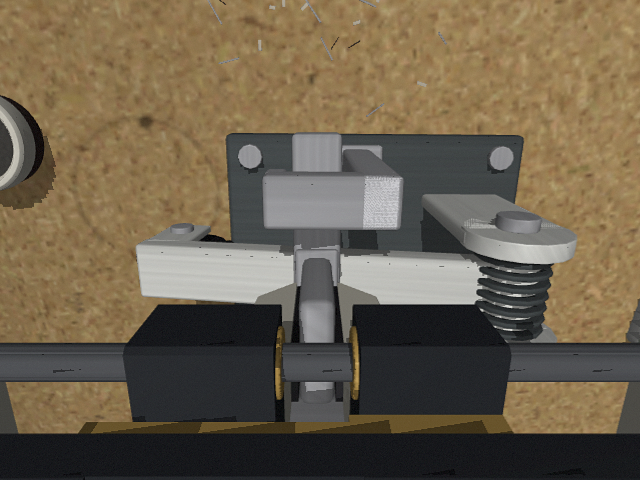

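The bar is now under the roof (bar columns 293–340, roof 264–400), arm below level.

```bash
python3 -m crank '[[-1,0,2,0,0],[-1,0,3,0,0],[-1,0,3,0,0]]'; python3 -m crank '[[-1,0,1,0,0],[-1,0,2,0,0],[-1,0,2,0,0]]';  python3 -m crank '[[-1,0,1,0,0],[-1,0,2,0,0],[-1,0,2,0,0]]'
```

```text
time: 7.82
tool_pos: [0.5562, 0.059, 0.2826]
tool_rot: [-3.142, 0.0, 1.445]
contact_force: [-6.5, 1.1, 8.7]
opening: 0.0118
grip_force: 60.0
time: 8.07
tool_pos: [0.558, 0.0588, 0.2826]
tool_rot: [-3.141, 0.0, 1.445]
contact_force: [-6.0, 1.5, 8.3]
opening: 0.0118
grip_force: 60.0
time: 8.32
tool_pos: [0.5592, 0.0587, 0.2823]
tool_rot: [-3.138, 0.0, 1.444]
contact_force: [-9.5, 2.0, 11.1]
opening: 0.0117
grip_force: 60.0
```

```bash
python3 -m crank '[[-1,0,1,0,0],[-1,0,2,0,0],[-1,0,2,0,0]]'
```

```text
time: 8.57
tool_pos: [0.5601, 0.0587, 0.2819]
tool_rot: [-3.134, 0.001, 1.444]
contact_force: [-15.1, 1.7, 14.2]
opening: 0.0114
grip_force: 60.0
```

Post contact is clear at about 52 mm; back off 3 mm from there, then rise.

```bash
python3 -m crank '[[-1,0,-3,0,0],[-1,0,-5.5,0,0],[-1,0,-5.5,0,0],[-1,0,-5.5,-3,0],[-1,0,-5.5,-6,0],[-1,0,-5.5,-8,0],[-1,0,-5.5,-8,0],[-1,0,-5.5,-8,0]]'; python3 -m crank '[[-1,0,0,-1,0],[-1,0,0,-2,0],[-1,0,0,-2,0]]'
```

```text
time: 9.23
tool_pos: [0.5574, 0.0589, 0.2914]
tool_rot: [3.138, 0.0, 1.444]
contact_force: [-3.3, 0.4, 9.8]
opening: 0.012
grip_force: 60.0
time: 9.48
tool_pos: [0.5575, 0.0588, 0.2931]
tool_rot: [3.138, 0.0, 1.444]
contact_force: [-1.5, 0.5, 8.3]
opening: 0.0116
grip_force: 60.0
```

```bash
python3 -m crank '[[-1,0,0,-1,0],[-1,0,0,-1,0],[-1,0,0,-1,0]]'; python3 -m crank '[[-1,0,0,-1,0],[-1,0,0,-1,0],[-1,0,0,-1,0]]';python3 - <<'E'
from h import *
p,d=vision.read_camera("wrist");np.savez("w5.npz",p=p,d=d)
q,d=vision.read_camera("scene")
q=cv2.resize(q[170:270,290:420],(624,480),interpolation=cv2.INTER_CUBIC)
cv2.imwrite("pics/w5.png",cv2.resize(np.vstack([p[90:340],q[:]])[:,:,::-1] if p.shape[1]==624 else np.vstack([p[90:340,8:632],q])[:,:,::-1],None,fx=.8,fy=.8))
E
```

```text
time: 9.73
tool_pos: [0.5575, 0.0588, 0.2931]
tool_rot: [3.138, 0.0, 1.444]
contact_force: [4.6, -1.2, 0.1]
opening: 0.0118
grip_force: 60.0
time: 9.98
tool_pos: [0.5576, 0.0589, 0.2932]
tool_rot: [3.139, 0.0, 1.444]
contact_force: [7.7, -0.6, -6.1]
opening: 0.0116
grip_force: 60.0
```

View pics/w5.png

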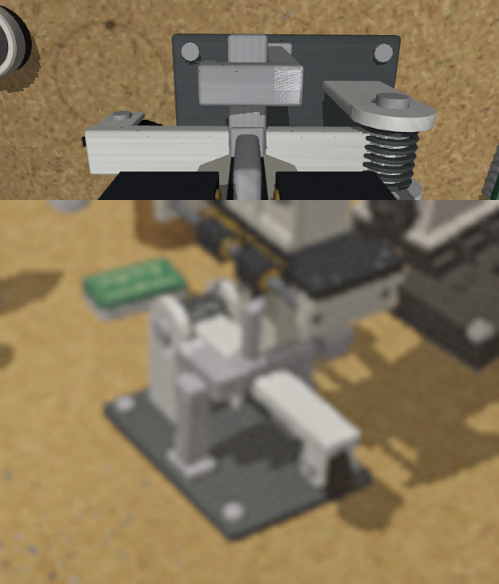

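The bar shows beyond the roof, level, its tab upright; the arm is level beneath it. Checking bar centring relative to the roof.

```bash
python3 - <<'E'
from h import *
cal=vision.get_calibration("wrist");p=np.load("w5.npz")["p"];g=cv2.cvtColor(p,cv2.COLOR_RGB2GRAY)
th=-.128;R=np.array([[np.cos(th),-np.sin(th)],[np.sin(th),np.cos(th)]])
J=lambda px,z:((ray(cal,px,z)[:,:2]*1000-[549.3,60.1])@R).round(1).tolist()
def edges(r,a,b):
    e=np.abs(np.diff(cv2.GaussianBlur(g,(3,3),0)[r-2:r+3].astype(float).mean(0)));return [(c,round(e[c])) for c in range(a,b) if e[c]>14 and e[c]==e[c-2:c+3].max()]
print(edges(155,270,400),edges(195,230,420)); print([ (r,int(g[r,315])) for r in range(126,182,2)])
b=[c for c,_ in edges(155,270,352)]; print("bar",J([(c,155) for c in b],.105)); print("roof",J([(c,195) for c,_ in edges(195,230,420)],.117))
print("bar end",J([(315,r) for r in (133,134,136,138)],.105)); print("roof y",J([(315,172),(315,176),(315,180)],.117))
E
```

```text
[(292, 26), (340, 19), (371, 23)] [(255, 29), (385, 36)]
[(126, 139), (128, 135), (130, 132), (132, 97), (134, 125), (136, 142), (138, 146), (140, 147), (142, 147), (144, 148), (146, 147), (148, 149), (150, 147), (152, 146), (154, 147), (156, 147), (158, 147), (160, 148), (162, 147), (164, 148), (166, 148), (168, 79), (170, 94), (172, 122), (174, 136), (176, 139), (178, 142), (180, 141)]
bar [[-1.9, 60.3], [17.0, 60.3]]
roof [[-15.3, 46.8], [33.4, 46.8]]
bar end [[7.1, 68.7], [7.1, 68.3], [7.2, 67.6], [7.2, 66.8]]
roof y [[7.2, 55.4], [7.2, 53.9], [7.2, 52.4]]
```

Bar sits at jig x ≈ 7.5, y ≈ −1.2, inside the pocket but near the post; shift it 2.5 mm back and 1 mm sideways.

```bash
python3 -m crank '[[-1,0,0,3,0],[-1,0,0,5,0],[-1,0,-1,5,0],[-1,1,-1.5,5,0],[-1,1,-1.5,5,0],[-1,1,-1.5,5,0],[-1,1,-1.5,3,0],[-1,1,-1.5,1,0],[-1,1,-1.5,1,0],[-1,1,-1.5,1,0]]';python3 - <<'E'
from h import *
cal=vision.get_calibration("wrist");p,_=vision.read_camera("wrist");g=cv2.cvtColor(p,cv2.COLOR_RGB2GRAY)
th=-.128;R=np.array([[np.cos(th),-np.sin(th)],[np.sin(th),np.cos(th)]])
J=lambda px,z:((ray(cal,px,z)[:,:2]*1000-[549.3,60.1])@R).round(1).tolist()
def edges(r,a,b):
    e=np.abs(np.diff(cv2.GaussianBlur(g,(3,3),0)[r-2:r+3].astype(float).mean(0)));return [(c,round(e[c])) for c in range(a,b) if e[c]>14 and e[c]==e[c-2:c+3].max()]
print("bar",J([(c,155) for c,_ in edges(155,270,352)],.105),"roof",J([(c,195) for c,_ in edges(195,230,420)],.117))
E
```

```text
time: 10.92
tool_pos: [0.5561, 0.0599, 0.2931]
tool_rot: [3.138, 0.001, 1.445]
contact_force: [6.1, -1.5, 0.3]
opening: 0.0118
grip_force: 60.0
bar [[-3.3, 61.1], [15.6, 61.1]] roof [[-15.2, 47.6], [33.5, 47.6]]
```

```bash
python3 -m crank '[[-0.6,0,0.5,0,0],[-0.4,0,0.5,0,0],[-0.4,0,0.5,0,0],[-0.4,0,0.5,0,0],[-0.4,0,0.5,0,0],[-0.4,0,0.5,0,0],[-0.4,0,0.5,-20,0],[-0.4,0,0.5,-45,0],[-0.4,0,0.5,-80,0],[-0.4,0,0.5,-115,0],[-0.4,0,0.5,-150,0],[-0.4,0,0.5,-150,0]]'; python3 -m crank '[[-0.4,0,-30,0,0],[-0.4,0,-65,0,0],[-0.4,0,-100,0,0],[-0.4,0,-100,0,0],[-0.4,0,-100,0,0],[-0.4,0,-100,0,0]]';python3 - <<'E'
from h import *
p,d=vision.read_camera("top");q,_=vision.read_camera("scene")
q=cv2.resize(q[170:270,290:420],(520,400),interpolation=cv2.INTER_CUBIC);w,_=vision.read_camera("wrist")
cv2.imwrite("pics/f.png",np.vstack([cv2.resize(w,(267,200)).copy(),cv2.resize(q,(267,200))])[:,:,::-1]) if 0 else cv2.imwrite("pics/f.png",np.hstack([cv2.resize(w,(400,300)),cv2.resize(q,(390,300))])[:,:,::-1])
E
```

```text
time: 11.97
tool_pos: [0.5561, 0.0605, 0.4503]
tool_rot: [3.129, -0.001, 1.445]
contact_force: [-0.2, 0.2, 0.7]
opening: 0.0275
grip_force: 0.0
time: 12.47
tool_pos: [0.4568, 0.073, 0.4431]
tool_rot: [3.14, -0.0, 1.445]
contact_force: [-0.3, -1.0, 0.8]
opening: 0.028
grip_force: 0.0
```

View pics/f.png

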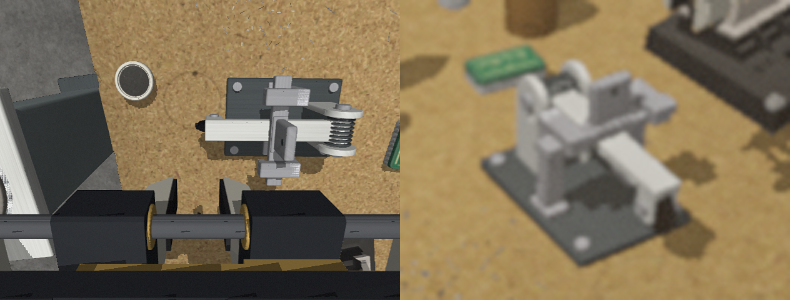

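The final views show the bar under both roofs with its tab upright (wrist view about (284,138)). The arm is level and the gripper is clear of everything.

```bash
python3 -c "
from cell import ticket; print(ticket.hand_in())"
```

```text
the job is handed in; nothing more can be done
None
```

The jig is locked and handed in at about 12.5 s of the 50 s: the keeper bar holds the arm level behind both hooks' lips with its tab upright, about 1 mm off the seat centre at my last measurement before letting go; the gripper is clear and I touched nothing else on the bench.

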